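Push a lidded crucible through the spring flap of an analyser

ROBOT

A 6-joint arm with a two-finger parallel gripper is mounted at the origin on the work surface. World frame = base frame: x ahead of the robot, y to its left, z up, the work surface at z = 0. Lengths are in mm, angles in rad, forces in N, time in s.
With the tool pointing down it reaches from about 275 to 750 mm from the base axis. Payload 10.2 kg.
Tool frame: the origin (TCP) lies midway between the tips of the shut fingers; the grasp point (between the pads) lies 19 mm behind it; x points along the fingers, y is the direction in which the jaws open and shut, and the axes are right-handed (so a half turn about x gives the same grasp; the last joint's range is limited). The gripper opens to 85 mm and grips with 20 to 120 N. Pads are 22 mm wide; open, the fingers measure 114 mm over their backs; the gripper's body (76 mm by 85 mm) begins 54 mm behind the grasp point. The pads swing forward as they close: fully open they stand 13 mm farther back than shut.
Start: joints at [1.048, 0.313, 1.498, -0, 1.331, -0.223], TCP at [155.061, 501.585, 231.294] pointing down, gripper open.
Joint ranges: [-2.94, 2.94], [-0.97, 2.17], [0.19, 2.56], [-1.23, 4.37], [0.02, 3.11], [-2.88, 2.88]. Speed limits (rad/s): [2.39, 2.39, 3.01, 3.14, 3.14, 3.14].

INTERFACE

Orientations are given as a unit quaternion [w, x, y, z].
In Python, from rig import sense, capture, get_calibration, finish_job gives the robot as it stands.
- The arm moves only by the tool jog_arm, never from a script. Its argument "increments" is a list of rows, each an object of numbers: "rx", "ry", "rz": the turn, a rotation vector about the tool's x, y, z in rad; "x", "y", "z": the shift along the tool's x, y, z in mm; "hand": the finger opening in mm, from 0 to 85.4. A call has 1 to 5 rows; each row shifts and turns the commanded pose from where the row before left it, along the tool's axes as they then stand; what a row does not reach is not made up. A row lasts 1/8 s, in which the tool goes at most 62.5 mm and 10.7 degrees, less where a joint would pass 70% of its speed; a pose out of reach is approached as far as the arm can. A call with a gripper value outside its range is refused whole. The fingers move at their own pace and stop on an object; "force" is the grip in N (left out, the last holds). Time passes only in rows, so rows that do not move let the fingers close. It gives the time, the measured TCP pose, the force and the opening at its end, in the units of the state.
- sense(): the state, without advancing time (a new reading comes with each control period).
- capture(name): name is "side" or "top" or "wrist"; returns the picture (400x640x3 uint8, red, green, blue); there is no depth.
- get_calibration(name): a dict with "camera_matrix" (3x3 intrinsics, pixels), "R" (3x3) and "t" (3): a world point X has camera coordinates R X + t; the wrist camera has in their place "T_tool_cam" (4x4, takes a point from camera to tool coordinates, whose origin is the TCP and whose axes are the tool frame's). Camera axes: x right, y down, z forward; pixel columns grow to the right and rows downward; lengths in mm; the calibration is good to about 2 mm. A picture is of the moment at which its call begins: read the wrist's pose just before it. get_calibration takes no time and is no camera call.
- finish_job(): hands the job in, once; it reports no verdict.
The state is a dict: "time_s": time; "joints": joint angles; "dq": joint speeds; "tau": joint torques, N m; "eef_pos": TCP position; "ee_rot": TCP orientation; "force": force on the tool from outside, world axes, zero at the start; "wrist_torque": the same for the moment, N m; "grip_width": opening from 0.0 (shut) to 1.0 (fully open).
Only numpy, scipy, OpenCV 4.12 (cv2) and the standard library are available. Lean on these libraries where they do the work, as an engineer would, in place of code of your own. Each camera call takes 0.05 s, during which the arm holds its last target.

TASK

Using the pusher by its blue grip, slide the lidded crucible along the bench and through the orange spring flap into the clear loading chamber, so that it stands wholly on the round pad; keep it flat on the bench and do not touch it with the gripper. Then draw the pusher right out so that the flap swings shut, and leave the pusher lying flat on the bench outside. Leave the other four items where they stand.

Things in the scene. Friction and masses are not known exactly. Their poses are not given: they have to be found in the camera images.
- chamber: Clear loading chamber, fixed to a white analyser (260 wide, 200 high, behind x=175). Origin: on the bench mid-mouth, in the shut flap's plane; x: straight in; y: across; z: up. Doorway 100 mm wide, 62 high; 12 mm posts either side; inside 100 wide, 175 deep, roof underside at 75; outside 124 wide, 82 high. Its floor is the bench, no sill.
- pad (a point): Centre of the flat 90 mm round pad (blue rim, pale middle, flush with the bench) inside the chamber, 100 mm behind the flap on the middle axis. Axes as the chamber's.
- flap (a joint): Orange spring flap in the mouth, 92 mm wide, 56 long, 3 thick, hinged along its top edge 62 mm above the bench. 0 = shut (upright), grows to 1.4 rad; opens inward only. A spring shuts it (1 to 2 N at its lower edge). It slides over the lid and the pusher's bar, its lower edge then about 50 mm inside, and stays ajar while anything lies under it.
- crucible_mid (a point): Centre (half-way up) of the loose lidded crucible: white, brown flat lid, round, 52 mm across, 30 mm high, about 0.18 kg, standing on the bench in front of the mouth.
- pusher_grip (a point): Point to grasp on the loose pusher (0.22 kg): the middle of its upright blue post, 62 mm above the bench. Post 24 mm (along x) by 30 mm (along y), top at 86 mm, on a 44 x 44 x 8 mm foot. x axis: along the bar to the head; z up.
- pusher_head (a point): Inner corner of the pusher's V head, 140 mm ahead of the grip along x, 16 mm above the bench. V opens forward: two arms 30 mm long, 6 thick, 31 high, swept forward 35 degrees from straight across; head 54 mm wide, arm tips 17 mm ahead. The crucible nests in it, its centre 32 mm ahead of the corner, 172 ahead of the grip. Bar 12 mm wide, 22 to 34 mm above the bench.
- bottle: Bystander: amber bottle, black cap, 42 mm across, 88 mm high, loose. Origin at the centre of its underside.
- jar: Bystander: white jar, green cap, 42 mm across, 60 mm high, loose. Origin at the centre of its underside.
- beaker: Bystander: white open ceramic beaker, 42 mm across, 62 mm high, loose. Origin at the centre of its underside.
- weight: Bystander: brass knobbed weight, 38 mm across, 55 mm high, 0.3 kg, loose. Origin at the centre of its underside.
There are look-alikes about, which are no part of the job. Of the things that look like the part that bears pusher_grip, take the one that is farthest from the robot's base at the start.

How it is judged:
By the outcome, as a careful person would: the job done as asked, in the order asked, and still so for the second after the job is handed in, with the robot touching nothing.
It also fails if it takes over 53 s, if anything falls off the work surface, if the arm or the gripper's body presses on something with over 40 N, if the wrist force passes 120 N, or if a joint passes its speed limit or range.

## Working session

There is one attempt and no reset: what is moved stays moved. The work goes in short steps, Python scripts to look and compute and a tool call to move; the robot and the scene stay as the last step left them, time stands still between calls to the robot, and variables do not carry over. Pictures are saved under pics/ and viewed, and the job is handed in when it is done.

Besides the shell and the picture viewer there is one more tool, called as a command line: name --argument value ..., lists and objects as JSON in quotes. jog_arm: Moves the arm, as the interface text tells. Its arguments: {"type":"object","properties":{"increments":{"type":"array","items":{"type":"object","properties":{"rx":{"type":"number"},"ry":{"type":"number"},"rz":{"type":"number"},"x":{"type":"number"},"y":{"type":"number"},"z":{"type":"number"},"hand":{"type":"number"}}}},"force":{"type":"number"}},"required":["increments"]}

```bash
ls; mkdir -p pics; python3 - <<'E'
from rig import *
import cv2,json,numpy as np
print(sense())
for n in("side","top","wrist"):
    im=capture(n); cv2.imwrite(f"pics/{n}0.png",im[:,:,::-1])
    c=get_calibration(n); print(n,{k:np.round(v,4).tolist() for k,v in c.items()})
E
```

```text
pics
{'time_s': 0.0, 'joints': array([ 1.04755912e+00,  3.13467178e-01,  1.49848263e+00, -8.33723605e-06,
        1.33101189e+00, -2.23393836e-01]), 'dq': array([-0.00081837,  0.00109947,  0.0018291 , -0.00011983,  0.00054469,
       -0.00028763]), 'tau': array([-5.58795891e-04, -4.12274802e+01, -2.59731728e+01, -3.08347435e-04,
        4.38948919e-03, -7.44614226e-06]), 'eef_pos': array([154.93809605, 501.32651003, 230.70914935]), 'ee_rot': array([ 0.69900109,  0.10516151,  0.69934881, -0.10606498]), 'force': array([-0.52995535,  0.48695788, -0.63924881]), 'wrist_torque': array([-0.01130892,  0.02813901, -0.05547773]), 'grip_width': 1.0012015367161544}
side {'camera_matrix': [[376.4578, 0.0, 315.372], [0.0, 376.4578, 195.9843], [0.0, 0.0, 1.0]], 'R': [[0.998, -0.0621, -0.0127], [-0.0535, -0.7172, -0.6948], [0.034, 0.6941, -0.7191]], 't': [-397.0496, 105.394, 902.5024]}
top {'camera_matrix': [[361.7905, 0.0, 314.2335], [0.0, 361.7905, 199.4299], [0.0, 0.0, 1.0]], 'R': [[-0.1102, -0.9939, 0.0009], [-0.9737, 0.1078, -0.2007], [0.1994, -0.023, -0.9797]], 't': [77.5052, 417.5217, 764.5311]}
wrist {'camera_matrix': [[315.5394, 0.0, 320.3593], [0.0, 315.5394, 196.8348], [0.0, 0.0, 1.0]], 'T_tool_cam': [[0.0001, -0.3181, 0.9481, -143.3611], [1.0, 0.0004, 0.0, 0.2971], [-0.0004, 0.9481, 0.3181, -81.8825], [0.0, 0.0, 0.0, 1.0]]}
```

View pics/side0.png

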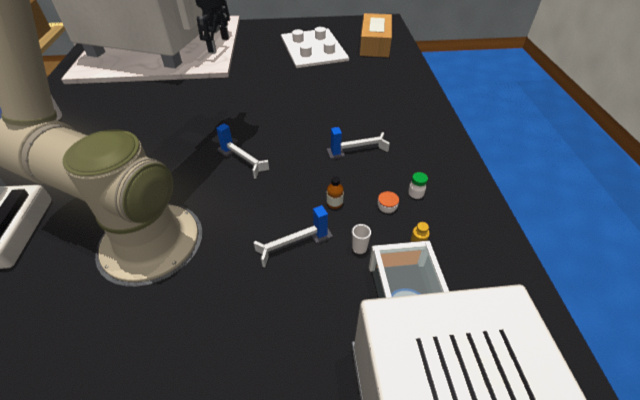

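View pics/top0.png

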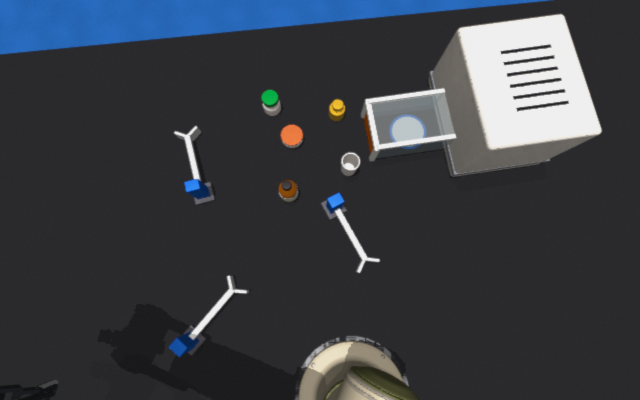

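View pics/wrist0.png

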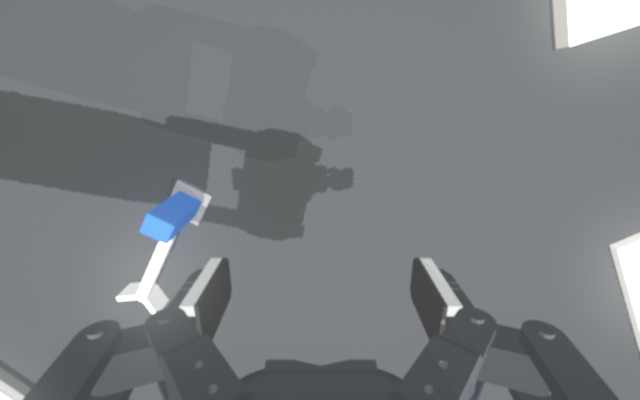

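Both fixed views show three blue-posted pushers, with posts at top (193,186), (182,345) and (336,202). The crucible lid is at top (291,135) and side (388,202), and the chamber mouth is at about top (370,130). Next I'll measure.

```bash
cat > h.py <<'E'
import numpy as np,cv2
from rig import *
def ray(n,uv,st=None):
    c=get_calibration(n);K=np.array(c["camera_matrix"])
    d=np.linalg.inv(K)@[uv[0],uv[1],1.]
    if n=="wrist":
        from scipy.spatial.transform import Rotation as Ro
        T=np.array(c["T_tool_cam"]);w,x,y,z=st["ee_rot"];R=Ro.from_quat([x,y,z,w]).as_matrix()
        return R@T[:3,3]+st["eef_pos"],R@T[:3,:3]@d
    R=np.array(c["R"]);return -R.T@np.array(c["t"]),R.T@d
def onz(n,uv,z,st=None):
    o,d=ray(n,uv,st);return o+d*(z-o[2])/d[2]
def tri(rs):
    A=0;b=0
    for o,d in rs:
        d=d/np.linalg.norm(d);P=np.eye(3)-np.outer(d,d);A=A+P;b=b+P@o
    X=np.linalg.solve(A,b)
    return X,[float(np.linalg.norm(np.cross(X-o,d/np.linalg.norm(d)))) for o,d in rs]
def proj(n,X):
    c=get_calibration(n);p=np.array(c["camera_matrix"])@(np.array(c["R"])@X+np.array(c["t"]));return p[:2]/p[2]
def blobs(im,lo,hi,amin=20):
    h=cv2.cvtColor(im,cv2.COLOR_RGB2HSV);m=cv2.inRange(h,np.array(lo),np.array(hi))
    n,l,s,c=cv2.connectedComponentsWithStats(m)
    return [(c[i].round(1),s[i].tolist(),l==i) for i in range(1,n) if s[i][4]>=amin]
E
python3 - <<'E'
from h import *
S=cv2.imread("pics/side0.png")[:,:,::-1];T=cv2.imread("pics/top0.png")[:,:,::-1]
for n,im in(("side",S),("top",T)):
    for nm,lo,hi in(("blue",(108,150,60),(125,255,255)),("or",(3,120,100),(14,255,255)),("green",(55,150,60),(80,255,255)),("yel",(15,150,100),(30,255,255))):
        for c,s,m in blobs(im,lo,hi):
            if s[4]<3000: print(n,nm,c,s,onz(n,c,50).round(0))
for nm,im,(x,y,w,h),k in(("sA",S,(290,100,190,210),3),("tA",T,(160,70,320,220),2.5)):
    cv2.imwrite(f"pics/{nm}.png",cv2.resize(im[y:y+h,x:x+w],None,fx=k,fy=k,interpolation=cv2.INTER_CUBIC)[:600,:800,::-1])
E
```

```text
side blue [578. 105.] [562, 89, 33, 33, 33] [1256.  406.   50.]
side blue [223.5 135.6] [216, 123, 16, 29, 230] [149. 334.  50.]
side blue [617.5 144.5] [596, 123, 44, 44, 44] [1257.  205.   50.]
side blue [335.6 140.6] [331, 127, 11, 28, 204] [474. 285.  50.]
side blue [320.4 221. ] [313, 205, 15, 33, 337] [409. -13.  50.]
side or [336.5 189.7] [330, 185, 13, 10, 58] [457.  86.  50.]
side or [388.1 198.4] [378, 191, 21, 16, 268] [579.  47.  50.]
side green [419.4 178.2] [412, 172, 16, 14, 173] [673. 112.  50.]
side yel [375.4  37.3] [360, 14, 31, 42, 741] [707. 961.  50.]
side yel [50.  65.6] [44, 61, 16, 15, 115] [-554.  826.   50.]
side yel [333.2 189.4] [328, 185, 12, 10, 53] [449.  88.  50.]
side yel [421.1 231. ] [413, 222, 17, 19, 247] [633. -59.  50.]
top blue [199.3 190.9] [185, 179, 24, 20, 187] [469. 283.  50.]
top blue [333.3 205.8] [327, 197, 18, 16, 85] [403.  -9.  50.]
top blue [182.7 344.7] [168, 332, 31, 25, 329] [151. 331.  50.]
top or [367. 128.] [365, 115, 6, 26, 52] [ 575. -108.   50.]
top or [291.2 134.4] [280, 124, 23, 22, 388] [579.  67.  50.]
top or [370.4 145.2] [369, 140, 3, 12, 23] [ 533. -110.   50.]
top green [269.3  97.4] [261, 90, 17, 17, 226] [676. 109.  50.]
top yel [336.7 107.7] [329, 99, 16, 18, 223] [633. -45.  50.]
top yel [288.1 190.9] [279, 182, 17, 15, 115] [448.  87.  50.]
```

```bash
sleep 0
```

```text
(no output)
```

View pics/tA.png

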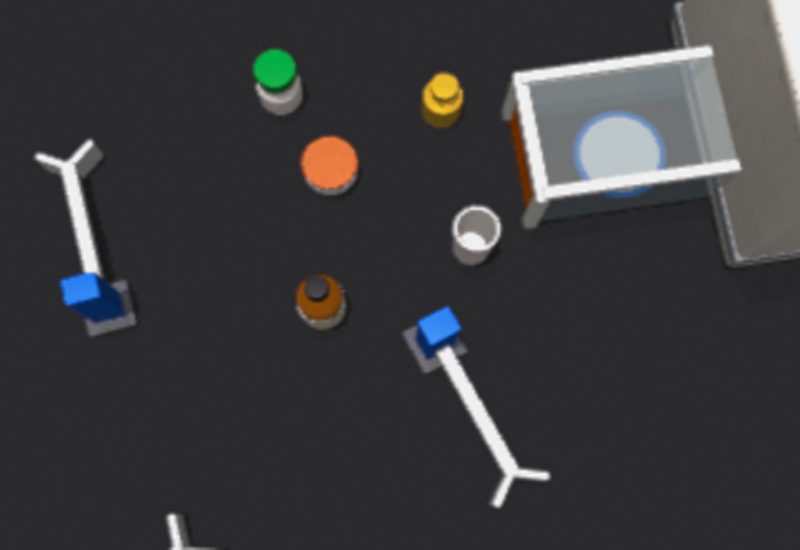

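View pics/sA.png

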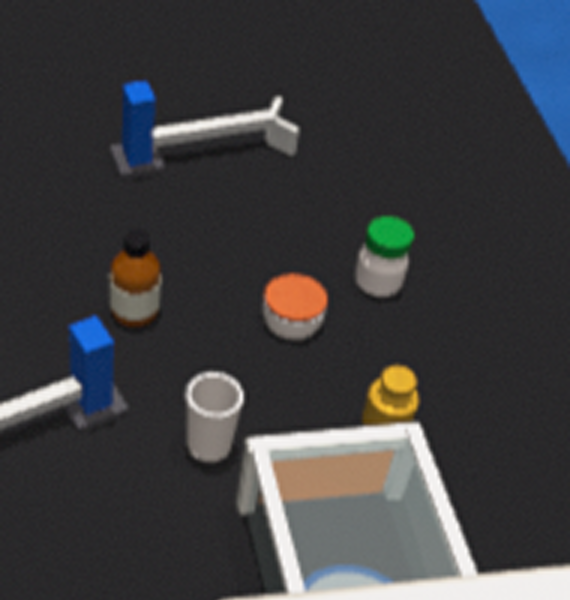

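```bash
python3 - <<'E'
from h import *
S=cv2.imread("pics/side0.png")[:,:,::-1];T=cv2.imread("pics/top0.png")[:,:,::-1]
def c(im,lo,hi,box):
    x,y,w,h=box
    L=[b for b in blobs(im,lo,hi) if x<b[0][0]<x+w and y<b[0][1]<y+h]
    return L
# crucible lid by ellipse fit
P={}
for n,im,box in(("side",S,(370,180,40,40)),("top",T,(270,120,40,40))):
    b=c(im,(3,120,100),(14,255,255),box)[0];cs,_=cv2.findContours(b[2].astype(np.uint8),0,1)
    e=cv2.fitEllipse(max(cs,key=len));print(n,"lid",e,onz(n,e[0],30).round(1));P[n]=ray(n,e[0])
print("lid tri",tri([P["side"],P["top"]]))
for nm,lo,hi,bs,bt,z in(("green",(55,150,60),(80,255,255),(400,160,40,40),(255,85,30,30),57),("yel",(15,150,100),(30,255,255),(405,215,30,30),(325,95,30,30),35)):
    a=c(S,lo,hi,bs)[0][0];b=c(T,lo,hi,bt)[0][0]
    print(nm,tri([ray("side",a),ray("top",b)]))
# pad
h=cv2.cvtColor(T,cv2.COLOR_RGB2HSV);print(h[131,408],T[131,408],T[105,400],T[116,408],T[114,408],T[115,400])
for nm,(x,y,w,hh),im in(("zc",(350,80,120,85),T),("zp",(165,115,70,95),T),("zs",(360,225,100,75),S),("zps",(320,115,75,50),S)):
    k=6
    cv2.imwrite(f"pics/{nm}.png",cv2.resize(im[y:y+hh,x:x+w],None,fx=k,fy=k,interpolation=cv2.INTER_CUBIC)[:600,:800,::-1])
E
```

```text
side lid ((388.14117431640625, 198.4519805908203), (15.02668285369873, 20.558794021606445), 98.99966430664062) [585.6  65.6  30. ]
top lid ((291.2223815917969, 134.38241577148438), (20.674577713012695, 22.09130859375), 87.17985534667969) [587.1  67.3  30. ]
lid tri (array([586.88535398,  67.28042555,  28.5360851 ]), [0.7886513992785793, 0.7886513992784384])
green (array([672.72593641, 108.56559071,  53.96108332]), [1.1531666421904092, 1.1531666421906568])
yel (array([639.71897876, -46.67507973,  34.8062599 ]), [0.40796606786913464, 0.4079660678694088])
[ 98  15 200] [188 197 200] [121 127 130] [139 161 193] [111 127 151] [111 129 154]
```

View pics/zc.png

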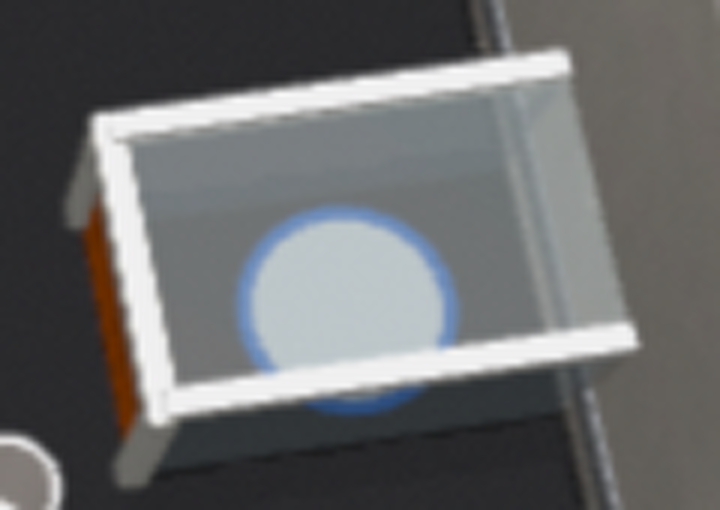

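View pics/zp.png

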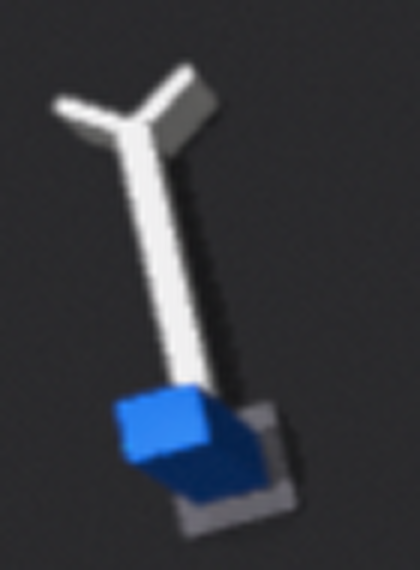

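View pics/zs.png

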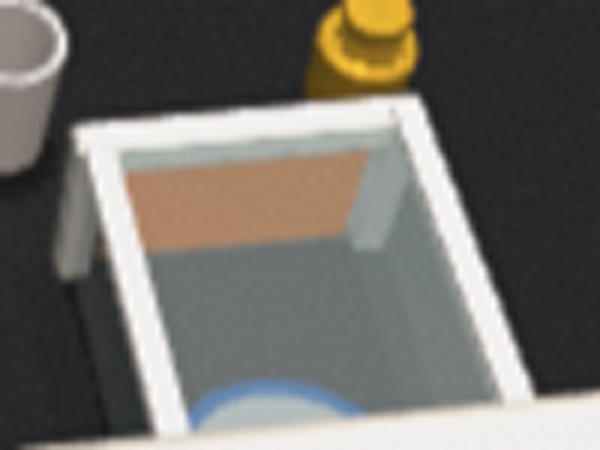

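View pics/zps.png

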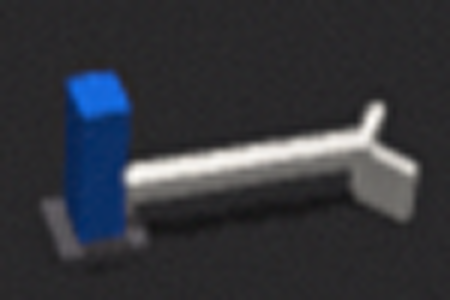

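```bash
python3 - <<'E'
from h import *
f=lambda p,o:((p[0]+.5)/6-.5+o[0],(p[1]+.5)/6-.5+o[1])
zc=lambda *p:f(p,(350,80));zp=lambda *p:f(p,(165,115));zs=lambda *p:f(p,(360,225));zps=lambda *p:f(p,(320,115))
pad=onz("top",zc(347.5,310),0);print("pad",pad)
FL=onz("top",zc(95,115),82);FR=onz("top",zc(158,425),82);BL=onz("top",zc(568,50),82);BR=onz("top",zc(637,345),82)
for a in(FL,FR,BL,BR):print(a.round(1))
print("w",np.linalg.norm(FL-FR),np.linalg.norm(BL-BR),"d",np.linalg.norm(FL-BL),np.linalg.norm(FR-BR))
A=(BL+BR-FL-FR);A/=np.linalg.norm(A);W=(FL-FR)/np.linalg.norm(FL-FR);print("axis",A,np.degrees(np.arctan2(A[1],A[0])),"W",W, np.degrees(np.arctan2(W[1],W[0])))
print("mid top",(FL+FR)/2, "bottom posts",onz("top",zc(72,226),0),onz("top",zc(128,487),0))
print("pad->mouth by axis", pad-100*A)
for nm,a,b in(("FL",zs(418,97),zc(95,115)),("FR",zs(75,130),zc(158,425)),("FRbot",zs(62,275),zc(120,485))):print(nm,tri([ray("side",a),ray("top",b)]))
# pusher
print("post top tri",tri([ray("side",zps(98,95)),ray("top",zp(165,423))]),onz("top",zp(165,423),86),onz("side",zps(98,95),86))
print("head corner top",onz("top",zp(138,122),32),onz("side",zps(368,143),32),tri([ray("side",zps(368,143)),ray("top",zp(138,122))]))
print("tips",onz("top",zp(187,70),31),onz("top",zp(60,103),31),onz("side",zps(415,170),31),onz("side",zps(377,105),31))
# beaker rim, bottle cap
tb=(160+477/2.5,70+230/2.5);sb=(290+214/3,100+393/3);print("beaker",tri([ray("side",sb),ray("top",tb)]))
tb=(160+317/2.5,70+287/2.5);sb=(290+137/3,100+240/3);print("bottle",tri([ray("side",sb),ray("top",tb)]))
E
```

```text
pad [ 576.11674271 -215.28521666    0.        ]
[ 632.2 -107.7   82. ]
[ 509.  -113.6   82. ]
[ 638.9 -288.7   82. ]
[ 520.2 -292.4   82. ]
w 123.38845539451131 118.84221111941899 d 181.0309696529951 179.0915182782397
axis [ 0.04962342 -0.998768    0.        ] -87.15561905802518 W [0.99886723 0.0475842  0.        ] 2.7274040030411597
mid top [ 570.61757554 -110.68235552   82.        ] bottom posts [ 624.75243708 -108.70908472    0.        ] [ 511.41470432 -115.74508683    0.        ]
pad->mouth by axis [ 571.15440032 -115.40841677    0.        ]
FL (array([ 632.70842038, -108.2454719 ,   79.58971707]), [0.6482002165600036, 0.648200216560074])
FR (array([ 509.8932714 , -114.12238079,   79.65220325]), [0.12397947220986633, 0.1239794722097844])
FRbot (array([ 514.62553818, -114.74899394,  -10.26434959]), [1.013547858020818, 1.013547858020832])
post top tri (array([474.63817503, 287.10111067,  83.90389785]), [0.026353914219668713, 0.02635391421964955]) [474.0719194  286.44162257  86.        ] [474.26962115 284.23244036  86.        ]
head corner top [611.70185033 308.85962368  32.        ] [611.74690484 307.82613933  32.        ] (array([612.13824314, 309.19603162,  30.94730636]), [0.020696099354582657, 0.020696099354521214])
tips [631.71734322 289.16564624  31.        ] [623.39637561 339.23565439  31.        ] [630.93202078 286.10588676  31.        ] [622.28856793 339.61350481  31.        ]
beaker (array([496.07263233, -58.54767965,  61.7892582 ]), [1.0329107300611684, 1.032910730060949])
bottle (array([453.59386092,  86.67652171,  83.2653634 ]), [0.32540942337342366, 0.325409423373383])
```

```bash
python3 - <<'E'
from h import *
from scipy.spatial.transform import Rotation as Ro
s=sense();w,x,y,z=s["ee_rot"];R=Ro.from_quat([x,y,z,w]).as_matrix();print(R.round(3),s["time_s"])
E
```

```text
[[-0.     0.295  0.955]
 [-0.001  0.955 -0.295]
 [-1.    -0.001 -0.   ]] 0.15
```

jog_arm --increments '[{"y": -14, "z": 46}, {"y": -14, "z": 46}, {"y": -14, "z": 46}, {"y": -14, "z": 46}, {"y": -14, "z": 46}]'

```text
schema error: expected keys rx, ry, rz, x, y, z, hand
```

jog_arm --increments '[{"y": -14, "z": 46}, {"y": -14, "z": 46}, {"y": -14, "z": 46}, {"rx": 0.18}, {"rx": 0.18}]'

```text
schema error: expected keys rx, ry, rz, x, y, z, hand
```

jog_arm --increments '[{"rx": 0.18}, {"rx": 0.18}, {"rx": 0.18}, {"rx": 0.18}, {"rx": 0.02}]'

```text
schema error: expected keys rx, ry, rz, x, y, z, hand
```

```bash
python3 - <<'E'
from h import *
from scipy.spatial.transform import Rotation as Ro
import pickle
s=sense();w,x,y,z=s["ee_rot"];R=Ro.from_quat([x,y,z,w]).as_matrix();print(R.round(4),s["eef_pos"],s["time_s"])
im=capture("wrist");cv2.imwrite("pics/w1.png",im[:,:,::-1]);pickle.dump(s,open("w1.pkl","wb"))
E
```

```text
[[-4.000e-04  2.954e-01  9.554e-01]
 [-8.000e-04  9.554e-01 -2.954e-01]
 [-1.000e+00 -9.000e-04 -2.000e-04]] [154.96610913 501.42055836 230.89109006] 0.15
```

View pics/w1.png

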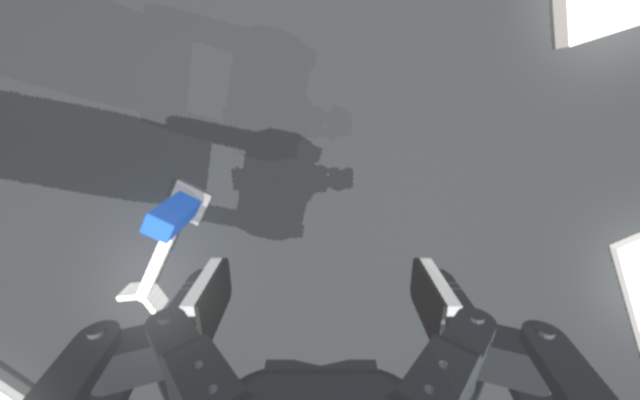

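The picture is unchanged because the moves were refused: every row needs all seven keys.

jog_arm --increments '[{"rx": 0, "ry": 0, "rz": 0, "x": 0, "y": -14, "z": 46, "hand": 85}, {"rx": 0, "ry": 0, "rz": 0, "x": 0, "y": -14, "z": 46, "hand": 85}, {"rx": 0, "ry": 0, "rz": 0, "x": 0, "y": -14, "z": 46, "hand": 85}, {"rx": 0, "ry": 0, "rz": 0, "x": 0, "y": -14, "z": 46, "hand": 85}, {"rx": 0, "ry": 0, "rz": 0, "x": 0, "y": -14, "z": 46, "hand": 85}]'

```text
time_s: 0.82
eef_pos: [355.3, 365.7, 231.2]
ee_rot: [0.699, 0.106, 0.699, -0.106]
force: [0.6, 0.2, -0.8]
grip_width: 0.998
```

jog_arm --increments '[{"rx": 0, "ry": 0, "rz": 0, "x": 0, "y": -14, "z": 46, "hand": 85}, {"rx": 0, "ry": 0, "rz": 0, "x": 0, "y": -14, "z": 46, "hand": 85}, {"rx": 0, "ry": 0, "rz": 0, "x": 0, "y": -14, "z": 46, "hand": 85}, {"rx": 0.18, "ry": 0, "rz": 0, "x": 0, "y": 0, "z": 0, "hand": 85}, {"rx": 0.18, "ry": 0, "rz": 0, "x": 0, "y": 0, "z": 0, "hand": 85}]'

```text
time_s: 1.45
eef_pos: [473.9, 285.4, 230.9]
ee_rot: [0.668, 0.231, 0.668, -0.232]
force: [-0.2, 0.1, -0.6]
grip_width: 0.996
```

jog_arm --increments '[{"rx": 0.18, "ry": 0, "rz": 0, "x": 0, "y": 0, "z": 0, "hand": 85}, {"rx": 0.18, "ry": 0, "rz": 0, "x": 0, "y": 0, "z": 0, "hand": 85}, {"rx": 0.18, "ry": 0, "rz": 0, "x": 0, "y": 0, "z": 0, "hand": 85}, {"rx": 0.18, "ry": 0, "rz": 0, "x": 0, "y": 0, "z": 0, "hand": 85}, {"rx": 0.02, "ry": 0, "rz": 0, "x": 0, "y": 0, "z": 0, "hand": 85}]'

```text
time_s: 2.08
eef_pos: [473.5, 285.9, 231.1]
ee_rot: [0.541, 0.455, 0.541, -0.455]
force: [-0.1, 0.0, -0.3]
grip_width: 0.996
```

```bash
python3 - <<'E'
from h import *
from scipy.spatial.transform import Rotation as Ro
import pickle
s=sense();w,x,y,z=s["ee_rot"];R=Ro.from_quat([x,y,z,w]).as_matrix();print(R.round(4),s["eef_pos"],s["time_s"])
im=capture("wrist");cv2.imwrite("pics/w2.png",im[:,:,::-1]);pickle.dump(s,open("w2.pkl","wb"))
E
```

```text
[[-3.000e-04  9.853e-01  1.707e-01]
 [-2.000e-04  1.707e-01 -9.853e-01]
 [-1.000e+00 -4.000e-04  1.000e-04]] [473.50642019 285.85713264 231.14032284] 2.075
```

View pics/w2.png

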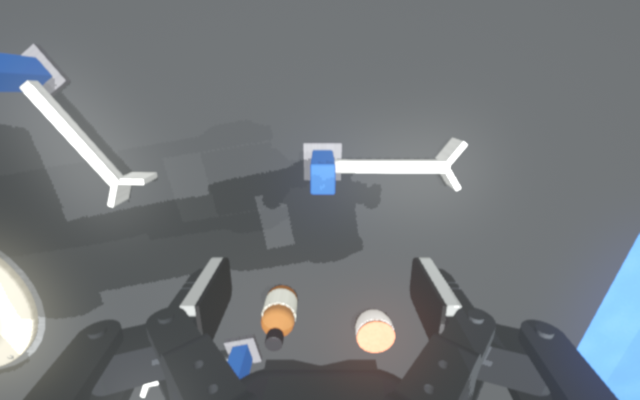

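```bash
python3 - <<'E'
from h import *
import pickle
s=pickle.load(open("w2.pkl","rb"));im=cv2.imread("pics/w2.png")[:,:,::-1]
for c,st,m in blobs(im,(105,120,60),(125,255,255)):
    if st[4]<3000:print(c,st)
cv2.imwrite("pics/w2z.png",cv2.resize(im[130:210,295:475],None,fx=4.4,fy=4.4,interpolation=cv2.INTER_CUBIC)[:,:,::-1])
p=onz("wrist",(322.7,183),86,s);h=onz("wrist",(445,164),33,s);print(p,h,np.degrees(np.arctan2(*(h-p)[1::-1])),np.linalg.norm((h-p)[:2]))
print(tri([ray("wrist",(322.7,183),s),ray("top",(192.1,185.1)),ray("side",(335.9,130.4))]))
E
```

```text
[18.9 71.1] [0, 53, 50, 38, 1261]
[322.1 173.4] [310, 151, 25, 44, 1005]
[240.1 360.8] [228, 345, 24, 34, 557]
[598.1 374.7] [577, 349, 43, 51, 100]
[475.88753206 285.40834537  86.        ] [607.96235614 314.99977663  33.        ] 12.628592406033583 135.3492222373308
(array([474.84426749, 285.86291918,  85.27181519]), [1.2468922270051066, 0.9825972865614352, 0.5570699715347771])
```

View pics/w2z.png

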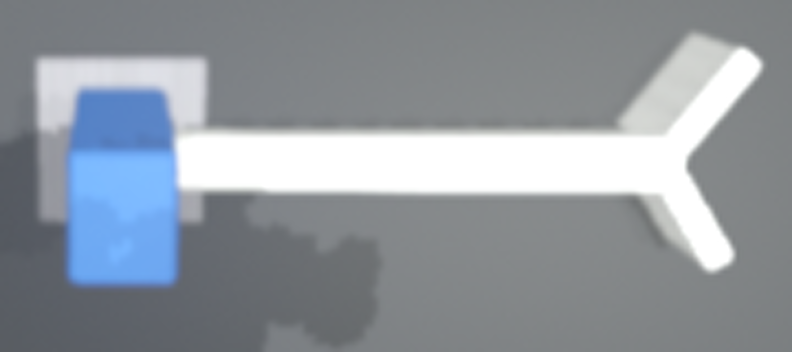

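The wrist view shows the post top at about (323,183), with its edges and the bar level in the image. So the jaws are aligned along the bar, at a yaw of about 9.8°. Three views put the post top at (474.8, 285.9, 85), which matches the stated 86. I'll descend and grip.

jog_arm --increments '[{"rx": 0, "ry": 0, "rz": 0, "x": 46, "y": 1.3, "z": 0, "hand": 85}, {"rx": 0, "ry": 0, "rz": 0, "x": 46, "y": 0, "z": 0, "hand": 85}, {"rx": 0, "ry": 0, "rz": 0, "x": 46, "y": 0, "z": 0, "hand": 85}, {"rx": 0, "ry": 0, "rz": 0, "x": 34, "y": 0, "z": 0, "hand": 85}, {"rx": 0, "ry": 0, "rz": 0, "x": 13, "y": 0, "z": 0, "hand": 85}]'

```text
time_s: 2.75
eef_pos: [474.1, 285.8, 44.6]
ee_rot: [0.541, 0.454, 0.542, -0.456]
force: [0.3, 0.5, 0.5]
grip_width: 0.994
```

jog_arm --increments '[{"rx": 0, "ry": 0, "rz": 0, "x": 0, "y": 0, "z": 0, "hand": 15}, {"rx": 0, "ry": 0, "rz": 0, "x": 0, "y": 0, "z": 0, "hand": 15}, {"rx": 0, "ry": 0, "rz": 0, "x": 0, "y": 0, "z": 0, "hand": 15}, {"rx": 0, "ry": 0, "rz": 0, "x": 0, "y": 0, "z": 0, "hand": 15}, {"rx": 0, "ry": 0, "rz": 0, "x": 0, "y": 0, "z": 0, "hand": 15}]' --force 70

```text
time_s: 3.38
eef_pos: [475.5, 286.4, 47.4]
ee_rot: [0.541, 0.456, 0.541, -0.455]
force: [-0.5, 0.2, 6.7]
grip_width: 0.272
```

jog_arm --increments '[{"rx": 0, "ry": 0, "rz": 0, "x": 0, "y": 0, "z": 0, "hand": 15}, {"rx": 0, "ry": 0, "rz": 0, "x": 0, "y": 0, "z": 0, "hand": 15}]'

```text
time_s: 3.62
eef_pos: [475.5, 286.3, 47.4]
ee_rot: [0.541, 0.456, 0.541, -0.455]
force: [0.1, 1.3, 6.9]
grip_width: 0.271
```

Gripped, with an opening of about 23 mm against the 24 mm post. Next I'll lift it a little and turn the head toward the chamber; the sweep around this spot is clear.

jog_arm --increments '[{"rx": 0, "ry": 0, "rz": 0, "x": -15, "y": 0, "z": 0, "hand": 15}, {"rx": 0, "ry": 0, "rz": 0, "x": -25, "y": 0, "z": 0, "hand": 15}, {"rx": 0.178, "ry": 0, "rz": 0, "x": 0, "y": 0, "z": 0, "hand": 15}, {"rx": 0.178, "ry": 0, "rz": 0, "x": 0, "y": 0, "z": 0, "hand": 15}, {"rx": 0.178, "ry": 0, "rz": 0, "x": 0, "y": 0, "z": 0, "hand": 15}]' --force 90

```text
time_s: 4.25
eef_pos: [474.6, 286.1, 86.9]
ee_rot: [-0.4, -0.583, -0.4, 0.583]
force: [0.4, -0.4, -1.8]
grip_width: 0.271
```

jog_arm --increments '[{"rx": 0.178, "ry": 0, "rz": 0, "x": 0, "y": 0, "z": 0, "hand": 15}, {"rx": 0.178, "ry": 0, "rz": 0, "x": 0, "y": 0, "z": 0, "hand": 15}, {"rx": 0.178, "ry": 0, "rz": 0, "x": 0, "y": 0, "z": 0, "hand": 15}, {"rx": 0.178, "ry": 0, "rz": 0, "x": 0, "y": 0, "z": 0, "hand": 15}, {"rx": 0.178, "ry": 0, "rz": 0, "x": 0, "y": 0, "z": 0, "hand": 15}]'

```text
time_s: 4.88
eef_pos: [474.7, 286.1, 86.8]
ee_rot: [-0.11, -0.698, -0.11, 0.699]
force: [0.3, -0.1, -2.6]
grip_width: 0.268
```

jog_arm --increments '[{"rx": 0.178, "ry": 0, "rz": 0, "x": 0, "y": 0, "z": 0, "hand": 15}, {"rx": 0.178, "ry": 0, "rz": 0, "x": 0, "y": 0, "z": 0, "hand": 15}, {"rx": 0, "ry": 0, "rz": 0, "x": 0, "y": 0, "z": 0, "hand": 15}]'

```text
time_s: 5.25
eef_pos: [474.7, 286.1, 86.7]
ee_rot: [0.013, -0.707, 0.013, 0.707]
force: [0.0, -0.0, -2.2]
grip_width: 0.269
```

```bash
cat >> h.py <<'E'
def st():
    from scipy.spatial.transform import Rotation as Ro
    s=sense();w,x,y,z=s["ee_rot"];R=Ro.from_quat([x,y,z,w]).as_matrix()
    print(R.round(4).tolist(),s["eef_pos"].round(1),s["force"].round(1),s["time_s"],"yaw",np.degrees(np.arctan2(R[1,1],R[0,1])),"j6",s["joints"][5]);return s,R
E
python3 - <<'E'
from h import *
s,R=st()
T=capture("top");cv2.imwrite("pics/t3.png",T[:,:,::-1])
S=capture("side");cv2.imwrite("pics/s3.png",S[:,:,::-1])
E
```

```text
[[-0.0001, -0.0366, -0.9993], [0.0, -0.9993, 0.0366], [-1.0, -0.0, 0.0001]] [474.7 286.1  86.7] [ 0.  -0.  -2.2] 5.25 yaw -92.09534045156813 j6 1.9383179070932184
```

View pics/t3.png

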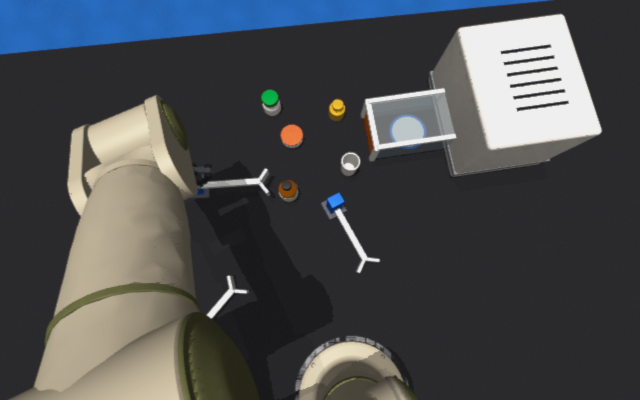

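View pics/s3.png

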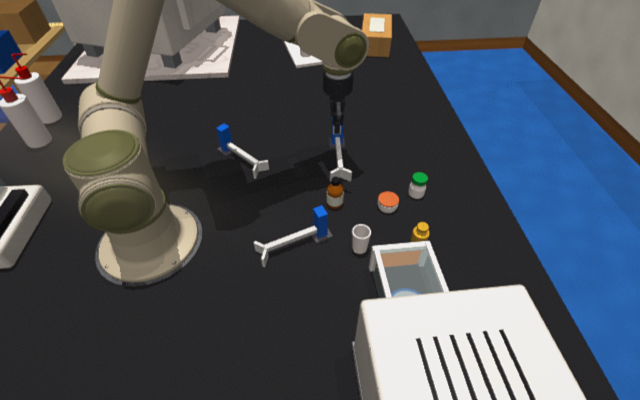

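Top and side views show the pusher held off the bench and pointing at the chamber side, with the crucible and bystanders undisturbed. I'll move behind the crucible and set the pusher down.

jog_arm --increments '[{"rx": 0, "ry": 0, "rz": 0, "x": 0, "y": 0, "z": -40, "hand": 15}, {"rx": 0, "ry": 0, "rz": 0, "x": 0, "y": 8, "z": -40, "hand": 15}, {"rx": 0, "ry": 0, "rz": 0, "x": 0, "y": 10, "z": -40, "hand": 15}, {"rx": 0, "ry": 0, "rz": 0, "x": 20, "y": 0, "z": 0, "hand": 15}, {"rx": 0, "ry": 0, "rz": 0, "x": 12, "y": 0, "z": 0, "hand": 15}]'

```text
time_s: 5.98
eef_pos: [593.6, 263.3, 53.1]
ee_rot: [0.013, -0.706, 0.013, 0.708]
force: [-0.1, -0.1, -2.6]
grip_width: 0.269
```

jog_arm --increments '[{"rx": 0, "ry": 0, "rz": 0, "x": 4, "y": 0, "z": 0, "hand": 15}, {"rx": 0, "ry": 0, "rz": 0, "x": 0, "y": 0, "z": 0, "hand": 15}]'

```text
time_s: 6.22
eef_pos: [593.9, 263.8, 50.6]
ee_rot: [-0.013, 0.707, -0.013, -0.707]
force: [0.1, -0.6, -2.0]
grip_width: 0.271
```

```bash
python3 - <<'E'
from h import *
s,R=st()
T=capture("top");S=capture("side")
for nm,im,(x,y,w,h) in(("t4",T,(170,80,210,130)),("s4",S,(300,80,160,200))):
    cv2.imwrite(f"pics/{nm}.png",im[:,:,::-1])
    k=3.8 if nm=="t4" else 3
    cv2.imwrite(f"pics/{nm}z.png",cv2.resize(im[y:y+h,x:x+w],None,fx=k,fy=k,interpolation=cv2.INTER_CUBIC)[:,:,::-1])
E
```

```text
[[0.0001, -0.0372, -0.9993], [0.0, -0.9993, 0.0372], [-1.0, -0.0, -0.0001]] [593.9 263.8  50.6] [ 0.1 -0.6 -2. ] 6.225 yaw -92.13129636878837 j6 1.8460717229477788
```

View pics/t4z.png

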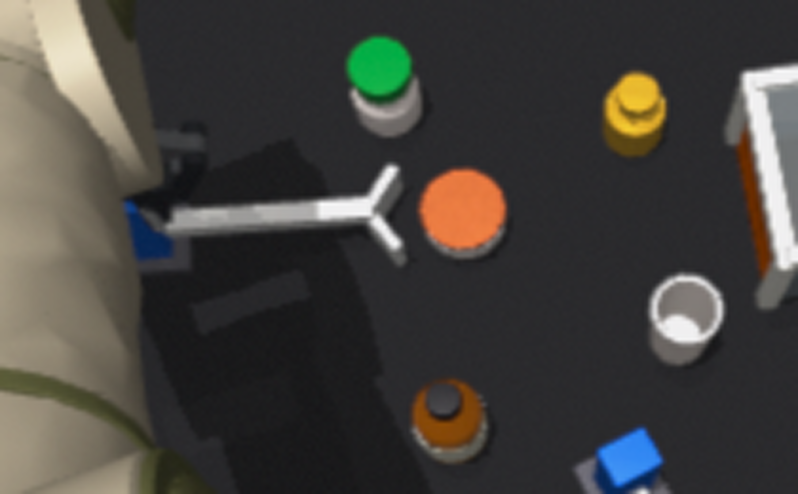

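View pics/s4z.png

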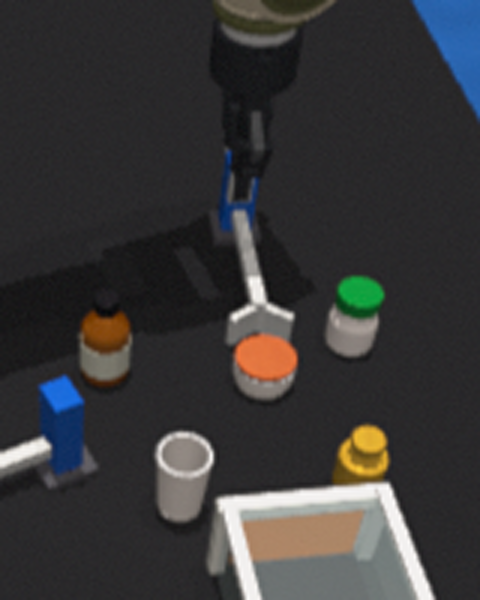

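The V head sits squarely behind the crucible, about 25 mm short of it. I'll lower the last few millimetres while watching the force.

jog_arm --increments '[{"rx": 0, "ry": 0, "rz": 0, "x": 2, "y": 0, "z": 0, "hand": 15}, {"rx": 0, "ry": 0, "rz": 0, "x": 0, "y": 0, "z": 0, "hand": 15}]'

```text
time_s: 6.58
eef_pos: [594.0, 263.6, 48.4]
ee_rot: [-0.013, 0.707, -0.013, -0.707]
force: [0.8, 1.0, -2.8]
grip_width: 0.269
```

jog_arm --increments '[{"rx": 0, "ry": 0, "rz": 0, "x": 1, "y": 0, "z": 0, "hand": 15}, {"rx": 0, "ry": 0, "rz": 0, "x": 0, "y": 0, "z": 0, "hand": 15}]'

```text
time_s: 6.82
eef_pos: [594.2, 263.6, 47.5]
ee_rot: [-0.014, 0.707, -0.013, -0.707]
force: [-0.3, 1.3, -0.4]
grip_width: 0.27
```

jog_arm --increments '[{"rx": 0, "ry": 0, "rz": 0, "x": 0, "y": 8, "z": 0, "hand": 15}, {"rx": 0, "ry": 0, "rz": 0, "x": 0, "y": 8, "z": 0, "hand": 15}, {"rx": 0, "ry": 0, "rz": 0, "x": 0, "y": 8, "z": 0, "hand": 15}, {"rx": 0, "ry": 0, "rz": 0, "x": 0, "y": 8, "z": 0, "hand": 15}, {"rx": 0, "ry": 0, "rz": 0, "x": 0, "y": 8, "z": 0, "hand": 15}]'

```text
time_s: 7.45
eef_pos: [592.6, 223.1, 47.5]
ee_rot: [-0.014, 0.707, -0.013, -0.707]
force: [0.3, 2.5, 0.2]
grip_width: 0.272
```

jog_arm --increments '[{"rx": 0, "ry": 0, "rz": 0, "x": 0, "y": 8, "z": 0, "hand": 15}, {"rx": 0, "ry": 0, "rz": 0, "x": 0, "y": 8, "z": 0, "hand": 15}, {"rx": 0, "ry": 0, "rz": 0, "x": 0, "y": 8, "z": 0, "hand": 15}, {"rx": 0, "ry": 0, "rz": 0, "x": 0, "y": 8, "z": 0, "hand": 15}, {"rx": 0, "ry": 0, "rz": 0, "x": 0, "y": 8, "z": 0, "hand": 15}]'

```text
time_s: 8.07
eef_pos: [591.1, 183.2, 47.4]
ee_rot: [-0.014, 0.707, -0.013, -0.707]
force: [0.2, 3.2, 2.9]
grip_width: 0.272
```

```bash
python3 - <<'E'
from h import *
s,R=st()
T=capture("top");S=capture("side")
for nm,im,(x,y,w,h) in(("t5",T,(170,80,210,130)),("s5",S,(300,80,160,200))):
    cv2.imwrite(f"pics/{nm}.png",im[:,:,::-1])
    k=3.8 if nm=="t5" else 3
    cv2.imwrite(f"pics/{nm}z.png",cv2.resize(im[y:y+h,x:x+w],None,fx=k,fy=k,interpolation=cv2.INTER_CUBIC)[:,:,::-1])
P=[]
for n,im in(("side",S),("top",T)):
    for b in blobs(im,(3,120,100),(14,255,255),150):
        cs,_=cv2.findContours(b[2].astype(np.uint8),0,1);e=cv2.fitEllipse(max(cs,key=len));print(n,e,onz(n,e[0],30).round(1))
print("nest", s["eef_pos"]+172*R[:,1])
E
```

```text
[[0.0003, -0.0381, -0.9993], [0.0002, -0.9993, 0.0381], [-1.0, -0.0002, -0.0003]] [591.1 183.2  47.4] [0.2 3.2 2.9] 8.075 yaw -92.18375789546934 j6 1.7202570606603693
side ((393.0321350097656, 216.13238525390625), (15.729920387268066, 21.10063362121582), 101.7425537109375) [585.8   6.6  30. ]
top ((315.5898132324219, 131.87217712402344), (20.28437042236328, 21.067197799682617), 94.97762298583984) [587.1   9.7  30. ]
nest [584.51685842  11.32780735  47.3985313 ]
```

View pics/t5z.png

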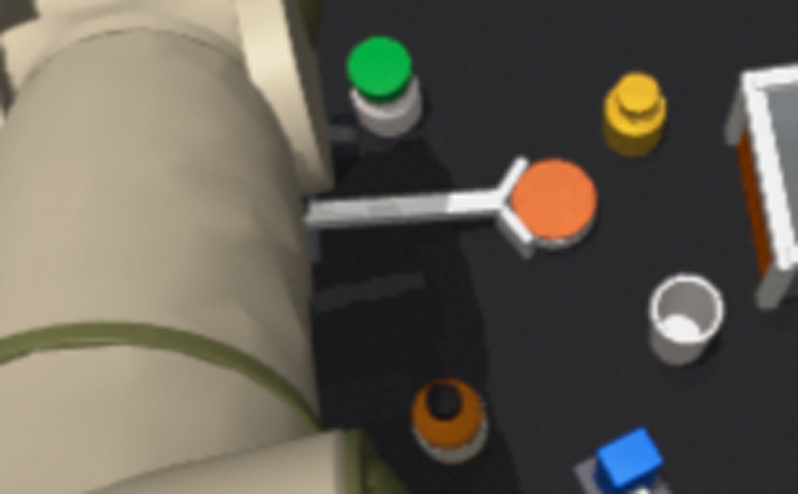

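View pics/s5z.png

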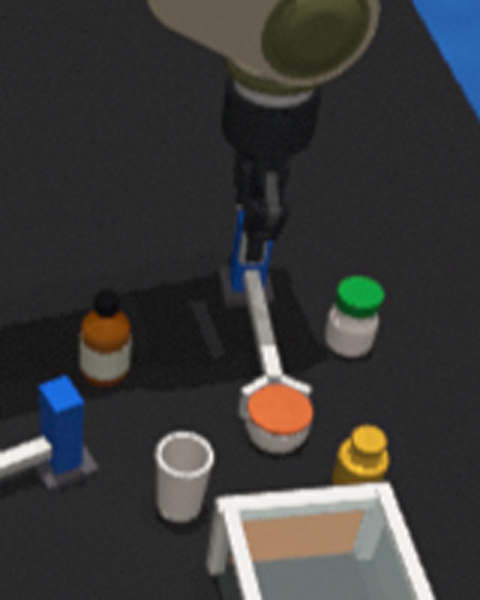

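The crucible is nested in the V at about (586.5, 9). I'll ease slightly toward -x for more room at the brass weight, and keep pushing.

jog_arm --increments '[{"rx": 0, "ry": 0, "rz": 0, "x": 0, "y": 8, "z": 1, "hand": 15}, {"rx": 0, "ry": 0, "rz": 0, "x": 0, "y": 8, "z": 1, "hand": 15}, {"rx": 0, "ry": 0, "rz": 0, "x": 0, "y": 8, "z": 1, "hand": 15}, {"rx": 0, "ry": 0, "rz": 0, "x": 0, "y": 8, "z": 1, "hand": 15}, {"rx": 0, "ry": 0, "rz": 0, "x": 0, "y": 8, "z": 0, "hand": 15}]'

```text
time_s: 8.8
eef_pos: [585.4, 143.4, 47.4]
ee_rot: [0.014, -0.707, 0.013, 0.707]
force: [1.2, 4.2, 4.0]
grip_width: 0.271
```

jog_arm --increments '[{"rx": 0, "ry": 0, "rz": 0, "x": 0, "y": 8, "z": 0, "hand": 15}, {"rx": 0, "ry": 0, "rz": 0, "x": 0, "y": 8, "z": 0, "hand": 15}, {"rx": 0, "ry": 0, "rz": 0, "x": 0, "y": 8, "z": 0, "hand": 15}, {"rx": 0, "ry": 0, "rz": 0, "x": 0, "y": 8, "z": 0, "hand": 15}, {"rx": 0, "ry": 0, "rz": 0, "x": 0, "y": 8, "z": 0, "hand": 15}]'

```text
time_s: 9.43
eef_pos: [583.9, 103.4, 47.4]
ee_rot: [0.014, -0.707, 0.013, 0.707]
force: [0.1, 4.9, 5.4]
grip_width: 0.268
```

```bash
python3 - <<'E'
from h import *
s,R=st()
T=capture("top");S=capture("side")
for nm,im,(x,y,w,h) in(("t6",T,(270,60,210,130)),("s6",S,(300,120,160,200))):
    cv2.imwrite(f"pics/{nm}.png",im[:,:,::-1])
    k=3.8 if nm=="t6" else 3
    cv2.imwrite(f"pics/{nm}z.png",cv2.resize(im[y:y+h,x:x+w],None,fx=k,fy=k,interpolation=cv2.INTER_CUBIC)[:,:,::-1])
for n,im in(("side",S),("top",T)):
    for b in blobs(im,(3,120,100),(14,255,255),150):
        cs,_=cv2.findContours(b[2].astype(np.uint8),0,1);e=cv2.fitEllipse(max(cs,key=len));print(n,e,onz(n,e[0],30).round(1))
print("nest", s["eef_pos"]+172*R[:,1])
E
```

```text
[[-0.0, -0.0383, -0.9993], [0.0002, -0.9993, 0.0383], [-1.0, -0.0002, 0.0]] [583.9 103.4  47.4] [0.1 4.9 5.4] 9.425 yaw -92.19501556219309 j6 1.5867490553646137
side ((395.744873046875, 238.78915405273438), (9.142848014831543, 23.370119094848633), 88.34964752197266) [578.  -61.2  30. ]
top ((349.58404541015625, 131.1314239501953), (20.34954833984375, 21.18108367919922), 107.5047836303711) [580.1 -70.1  30. ]
nest [577.27732357 -68.44460758  47.39904951]
```

View pics/t6z.png

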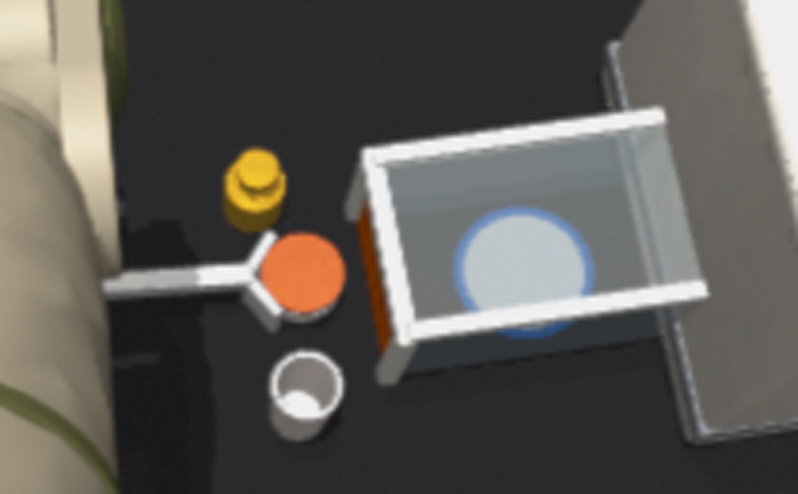

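View pics/s6z.png

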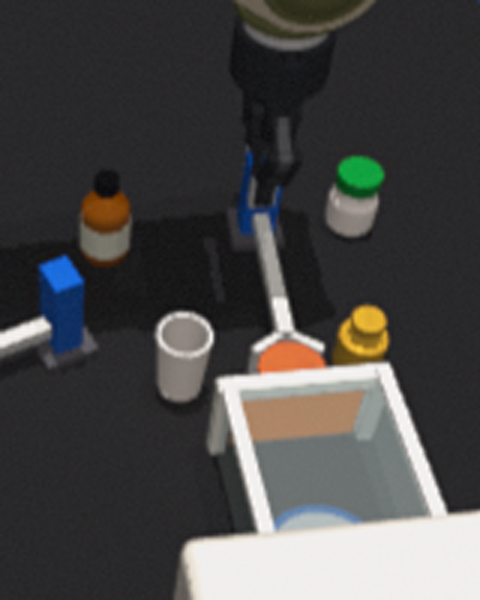

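Crucible at about (580, -70), lined up with the doorway; weight and beaker are clear. I'll go on through the flap, easing the downward press slightly.

jog_arm --increments '[{"rx": 0, "ry": 0, "rz": 0, "x": -0.5, "y": 8, "z": 0, "hand": 15}, {"rx": 0, "ry": 0, "rz": 0, "x": 0, "y": 8, "z": 0, "hand": 15}, {"rx": 0, "ry": 0, "rz": 0, "x": 0, "y": 8, "z": 0, "hand": 15}, {"rx": 0, "ry": 0, "rz": 0, "x": 0, "y": 8, "z": 0, "hand": 15}, {"rx": 0, "ry": 0, "rz": 0, "x": 0, "y": 8, "z": 0, "hand": 15}]'

```text
time_s: 10.15
eef_pos: [582.1, 63.3, 47.5]
ee_rot: [0.014, -0.707, 0.014, 0.707]
force: [0.0, 3.5, -1.2]
grip_width: 0.271
```

jog_arm --increments '[{"rx": 0, "ry": 0, "rz": 0, "x": 0, "y": 8, "z": 0, "hand": 15}, {"rx": 0, "ry": 0, "rz": 0, "x": 0, "y": 8, "z": 0, "hand": 15}, {"rx": 0, "ry": 0, "rz": 0, "x": 0, "y": 8, "z": 0, "hand": 15}, {"rx": 0, "ry": 0, "rz": 0, "x": 0, "y": 8, "z": 0, "hand": 15}, {"rx": 0, "ry": 0, "rz": 0, "x": 0, "y": 8, "z": 0, "hand": 15}]'

```text
time_s: 10.78
eef_pos: [580.8, 23.3, 47.7]
ee_rot: [0.014, -0.707, 0.014, 0.707]
force: [0.4, 1.3, -2.7]
grip_width: 0.269
```

```bash
python3 - <<'E'
from h import *
s,R=st()
T=capture("top");S=capture("side")
for nm,im,(x,y,w,h) in(("t7",T,(270,60,210,130)),("s7",S,(300,120,160,200))):
    cv2.imwrite(f"pics/{nm}.png",im[:,:,::-1])
    k=3.8 if nm=="t7" else 3
    cv2.imwrite(f"pics/{nm}z.png",cv2.resize(im[y:y+h,x:x+w],None,fx=k,fy=k,interpolation=cv2.INTER_CUBIC)[:,:,::-1])
print("nest", s["eef_pos"]+172*R[:,1])
E
```

```text
[[-0.0003, -0.0383, -0.9993], [-0.0001, -0.9993, 0.0383], [-1.0, 0.0001, 0.0003]] [580.8  23.3  47.7] [ 0.4  1.3 -2.7] 10.775 yaw -92.19283368936878 j6 1.4477630240753219
nest [ 574.22609969 -148.62312832   47.7057403 ]
```

View pics/t7z.png

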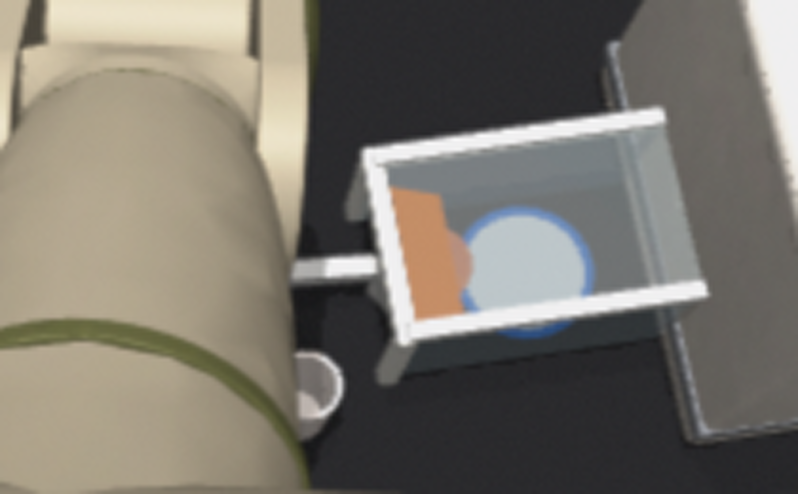

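View pics/s7z.png

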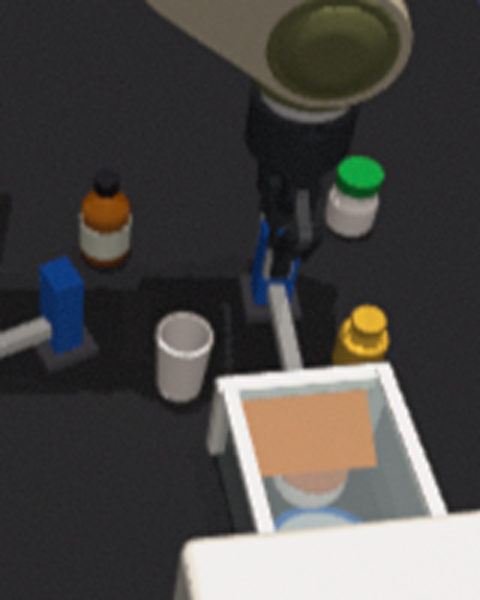

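The flap has swung in over the crucible, whose leading edge has just reached the pad's near rim. I'll continue, slowing toward the end.

jog_arm --increments '[{"rx": 0, "ry": 0, "rz": 0, "x": 0.2, "y": 8, "z": 0, "hand": 15}, {"rx": 0, "ry": 0, "rz": 0, "x": 0, "y": 8, "z": 0, "hand": 15}, {"rx": 0, "ry": 0, "rz": 0, "x": 0, "y": 8, "z": 0, "hand": 15}, {"rx": 0, "ry": 0, "rz": 0, "x": 0, "y": 8, "z": 0, "hand": 15}, {"rx": 0, "ry": 0, "rz": 0, "x": 0, "y": 8, "z": 0, "hand": 15}]'

```text
time_s: 11.5
eef_pos: [579.3, -16.7, 47.5]
ee_rot: [0.014, -0.707, 0.014, 0.707]
force: [-0.1, 3.9, -2.3]
grip_width: 0.276
```

jog_arm --increments '[{"rx": 0, "ry": 0, "rz": 0, "x": 0, "y": 7, "z": 0, "hand": 15}, {"rx": 0, "ry": 0, "rz": 0, "x": 0, "y": 6, "z": 0, "hand": 15}, {"rx": 0, "ry": 0, "rz": 0, "x": 0, "y": 5, "z": 0, "hand": 15}, {"rx": 0, "ry": 0, "rz": 0, "x": 0, "y": 3, "z": 0, "hand": 15}, {"rx": 0, "ry": 0, "rz": 0, "x": 0, "y": 1, "z": 0, "hand": 15}]'

```text
time_s: 12.12
eef_pos: [578.5, -38.2, 47.5]
ee_rot: [0.014, -0.707, 0.014, 0.707]
force: [-0.1, 2.3, -2.1]
grip_width: 0.264
```

```bash
python3 - <<'E'
from h import *
s,R=st()
T=capture("top");S=capture("side")
for nm,im,(x,y,w,h) in(("t8",T,(350,80,120,85)),("s8",S,(300,120,160,200))):
    cv2.imwrite(f"pics/{nm}.png",im[:,:,::-1])
    k=6 if nm=="t8" else 3
    cv2.imwrite(f"pics/{nm}z.png",cv2.resize(im[y:y+h,x:x+w],None,fx=k,fy=k,interpolation=cv2.INTER_CUBIC)[:,:,::-1])
print("nest", s["eef_pos"]+172*R[:,1])
E
```

```text
[[-0.0001, -0.0383, -0.9993], [0.0, -0.9993, 0.0383], [-1.0, -0.0, 0.0001]] [578.5 -38.2  47.5] [-0.1  2.3 -2.1] 12.125 yaw -92.19608661055915 j6 1.3412141242564746
nest [ 571.90774759 -210.06962852   47.54427082]
```

View pics/t8z.png

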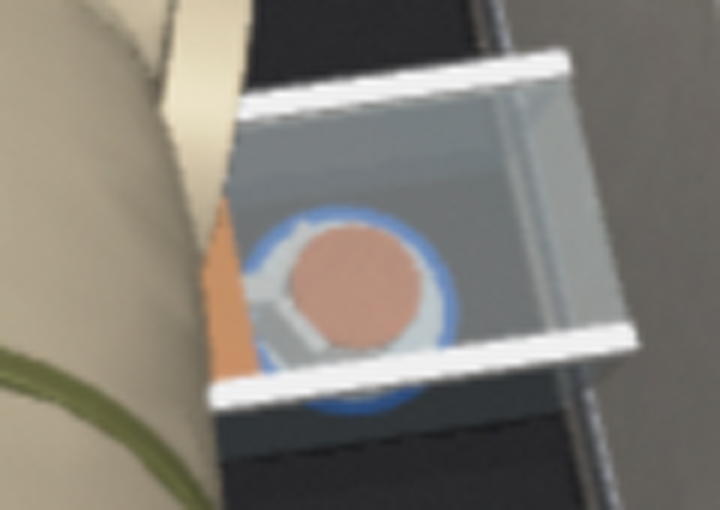

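View pics/s8z.png

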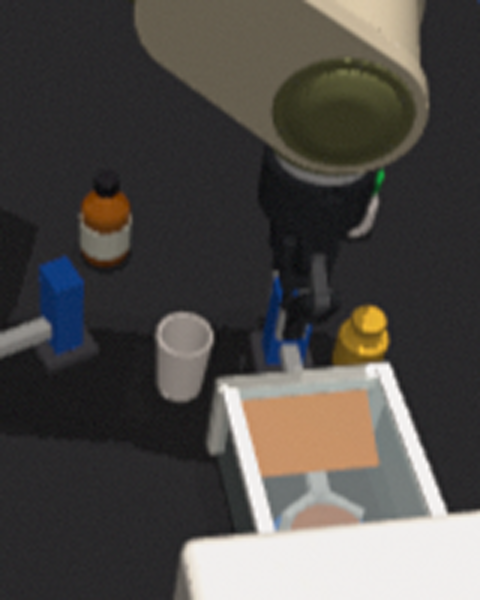

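```bash
python3 - <<'E'
from h import *
f=lambda p,o:((p[0]+.5)/6-.5+o[0],(p[1]+.5)/6-.5+o[1])
c=onz("top",f((356,286),(350,80)),30);p=onz("top",f((347.5,310),(350,80)),0);print(c,p,c-p)
E
```

```text
[ 574.36870845 -210.69059351   30.        ] [ 576.11674271 -215.28521666    0.        ] [-1.74803426  4.59462315 30.        ]
```

The lid sits about 5 mm short of the pad centre, which is already wholly on the pad. I'll nudge it 4 mm more, then draw straight back.

jog_arm --increments '[{"rx": 0, "ry": 0, "rz": 0, "x": 0, "y": 2, "z": 0, "hand": 15}, {"rx": 0, "ry": 0, "rz": 0, "x": 0, "y": 2, "z": 0, "hand": 15}, {"rx": 0, "ry": 0, "rz": 0, "x": 0, "y": 0, "z": 0, "hand": 15}, {"rx": 0, "ry": 0, "rz": 0, "x": 0, "y": -4, "z": 0, "hand": 15}, {"rx": 0, "ry": 0, "rz": 0, "x": 0, "y": -10, "z": 0, "hand": 15}]'

```text
time_s: 12.85
eef_pos: [578.9, -28.1, 47.5]
ee_rot: [0.014, -0.707, 0.014, 0.707]
force: [-0.0, -1.8, -4.7]
grip_width: 0.27
```

jog_arm --increments '[{"rx": 0, "ry": 0, "rz": 0, "x": 0, "y": -14, "z": 0, "hand": 15}, {"rx": 0, "ry": 0, "rz": 0, "x": 0, "y": -14, "z": 0, "hand": 15}, {"rx": 0, "ry": 0, "rz": 0, "x": 0, "y": -14, "z": 0, "hand": 15}, {"rx": 0, "ry": 0, "rz": 0, "x": 0, "y": -14, "z": 0, "hand": 15}, {"rx": 0, "ry": 0, "rz": 0, "x": 0, "y": -14, "z": 0, "hand": 15}]'

```text
time_s: 13.48
eef_pos: [581.6, 43.0, 47.7]
ee_rot: [-0.013, 0.707, -0.013, -0.707]
force: [-0.2, -0.3, -3.0]
grip_width: 0.274
```

jog_arm --increments '[{"rx": 0, "ry": 0, "rz": 0, "x": 0, "y": -14, "z": 0, "hand": 15}, {"rx": 0, "ry": 0, "rz": 0, "x": 0, "y": -14, "z": 0, "hand": 15}, {"rx": 0, "ry": 0, "rz": 0, "x": 0, "y": -14, "z": 0, "hand": 15}, {"rx": 0, "ry": 0, "rz": 0, "x": 0, "y": -14, "z": 0, "hand": 15}, {"rx": 0, "ry": 0, "rz": 0, "x": 0, "y": -14, "z": 0, "hand": 15}]'

```text
time_s: 14.1
eef_pos: [584.3, 112.7, 47.6]
ee_rot: [0.014, -0.707, 0.014, 0.707]
force: [0.4, 0.1, -2.7]
grip_width: 0.267
```

jog_arm --increments '[{"rx": 0, "ry": 0, "rz": 0, "x": 0, "y": -14, "z": 0, "hand": 15}, {"rx": 0, "ry": 0, "rz": 0, "x": 0, "y": -14, "z": 0, "hand": 15}, {"rx": 0, "ry": 0, "rz": 0, "x": 0, "y": -14, "z": 0, "hand": 15}, {"rx": 0, "ry": 0, "rz": 0, "x": 0, "y": -10, "z": 0, "hand": 15}, {"rx": 0, "ry": 0, "rz": 0, "x": 0.4, "y": 0, "z": 0, "hand": 15}]'

```text
time_s: 14.72
eef_pos: [586.4, 164.7, 47.4]
ee_rot: [-0.013, 0.707, -0.013, -0.707]
force: [-1.0, 2.8, 1.6]
grip_width: 0.265
```

```bash
python3 - <<'E'
from h import *
s,R=st()
T=capture("top");S=capture("side")
for nm,im,(x,y,w,h) in(("t9",T,(270,60,210,130)),("s9",S,(300,120,160,200))):
    cv2.imwrite(f"pics/{nm}.png",im[:,:,::-1])
    k=3.8 if nm=="t9" else 3
    cv2.imwrite(f"pics/{nm}z.png",cv2.resize(im[y:y+h,x:x+w],None,fx=k,fy=k,interpolation=cv2.INTER_CUBIC)[:,:,::-1])
E
```

```text
[[0.0006, -0.0373, -0.9993], [0.0004, -0.9993, 0.0373], [-1.0, -0.0004, -0.0006]] [586.4 164.7  47.4] [-1.   2.8  1.6] 14.725 yaw -92.14019587798914 j6 1.6894045618014388
```

View pics/t9z.png

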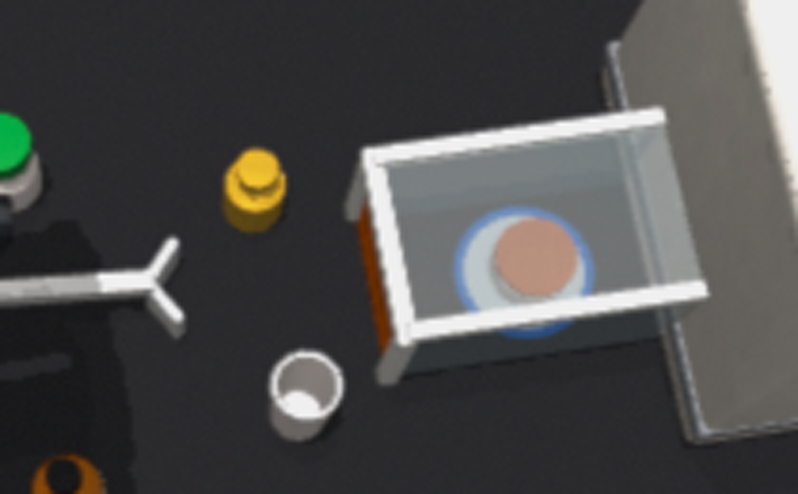

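View pics/s9z.png

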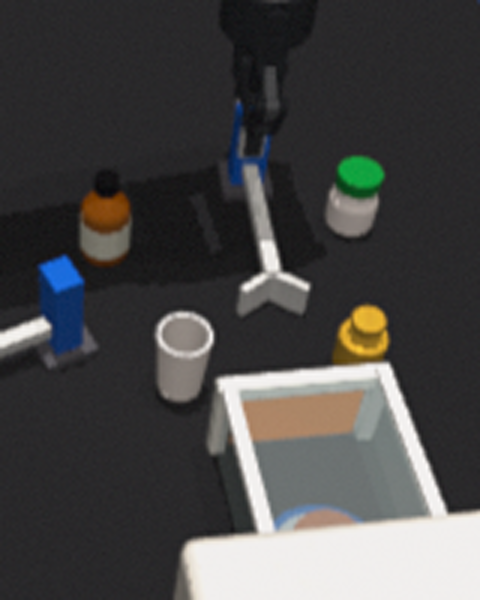

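```bash
python3 - <<'E'
from h import *
c=onz("top",((536.5)/3.8-.5+270,(257.5)/3.8-.5+60),30);print(c)
T=cv2.imread("pics/t9.png")[:,:,::-1]
for b in blobs(T,(0,45,100),(14,255,255),100):
    cs,_=cv2.findContours(b[2].astype(np.uint8),0,1);e=cv2.fitEllipse(max(cs,key=len));print(e,onz("top",e[0],30))
E
```

```text
[ 573.87729882 -214.8356435    30.        ]
((410.58978271484375, 127.39994049072266), (19.21682357788086, 20.457963943481445), 110.91175079345703) [ 573.56212902 -214.55774995   30.        ]
```

The crucible centre is at (573.7, -214.7) against the pad at (576.1, -215.3), about 2.5 mm off with 19 mm allowed. The flap is shut. I'll release and go straight up.

jog_arm --increments '[{"rx": 0, "ry": 0, "rz": 0, "x": 0, "y": 0, "z": 0, "hand": 85}, {"rx": 0, "ry": 0, "rz": 0, "x": 0, "y": 0, "z": 0, "hand": 85}, {"rx": 0, "ry": 0, "rz": 0, "x": 0, "y": 0, "z": 0, "hand": 85}, {"rx": 0, "ry": 0, "rz": 0, "x": 0, "y": 0, "z": 0, "hand": 85}, {"rx": 0, "ry": 0, "rz": 0, "x": 0, "y": 0, "z": 0, "hand": 85}]'

```text
time_s: 15.45
eef_pos: [586.3, 163.7, 47.2]
ee_rot: [0.014, -0.707, 0.014, 0.707]
force: [0.1, -0.3, 0.5]
grip_width: 0.993
```

jog_arm --increments '[{"rx": 0, "ry": 0, "rz": 0, "x": -15, "y": 0, "z": 0, "hand": 85}, {"rx": 0, "ry": 0, "rz": 0, "x": -30, "y": 0, "z": 0, "hand": 85}, {"rx": 0, "ry": 0, "rz": 0, "x": -40, "y": 0, "z": 0, "hand": 85}, {"rx": 0, "ry": 0, "rz": 0, "x": -40, "y": 0, "z": 0, "hand": 85}, {"rx": 0, "ry": 0, "rz": 0, "x": -30, "y": 0, "z": 0, "hand": 85}]'

```text
time_s: 16.08
eef_pos: [586.5, 163.9, 205.3]
ee_rot: [-0.014, 0.708, -0.013, -0.706]
force: [0.1, 0.5, 0.6]
grip_width: 0.995
```

jog_arm --increments '[{"rx": 0, "ry": 0, "rz": 0, "x": 0, "y": -40, "z": 0, "hand": 85}, {"rx": 0, "ry": 0, "rz": 0, "x": 0, "y": -40, "z": 0, "hand": 85}, {"rx": 0, "ry": 0, "rz": 0, "x": 0, "y": 0, "z": 0, "hand": 85}]'

```text
time_s: 16.45
eef_pos: [588.9, 246.0, 203.1]
ee_rot: [-0.013, 0.707, -0.012, -0.707]
force: [-0.1, -0.9, 0.3]
grip_width: 0.994
```

```bash
python3 - <<'E'
from h import *
s,R=st()
for n in("top","side"):cv2.imwrite(f"pics/{n}10.png",capture(n)[:,:,::-1])
T=cv2.imread("pics/top10.png")[:,:,::-1]
for b in blobs(T,(0,45,100),(14,255,255),100):
    cs,_=cv2.findContours(b[2].astype(np.uint8),0,1);e=cv2.fitEllipse(max(cs,key=len));print(e,onz("top",e[0],30))
E
```

```text
[[0.001, -0.0351, -0.9994], [0.0006, -0.9994, 0.0351], [-1.0, -0.0006, -0.001]] [588.9 246.  203.1] [-0.1 -0.9  0.3] 16.45 yaw -92.00980088454835 j6 1.8182015269710439
((368.5456848144531, 132.22933959960938), (3.305065870285034, 43.09624099731445), 169.7306365966797) [ 572.48413102 -114.15475475   30.        ]
((410.5986328125, 127.36986541748047), (19.127559661865234, 20.488014221191406), 110.56327819824219) [ 573.63451399 -214.59087815   30.        ]
```

View pics/top10.png

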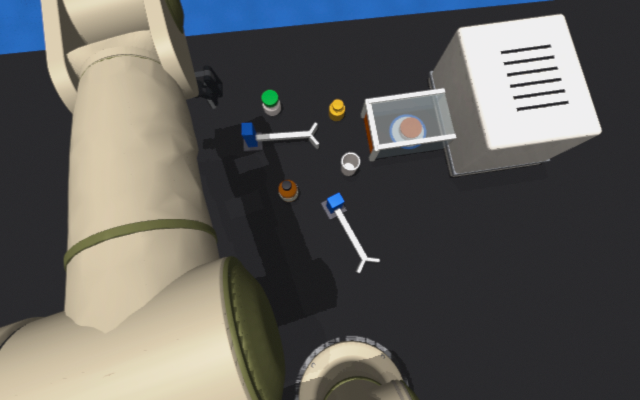

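View pics/side10.png

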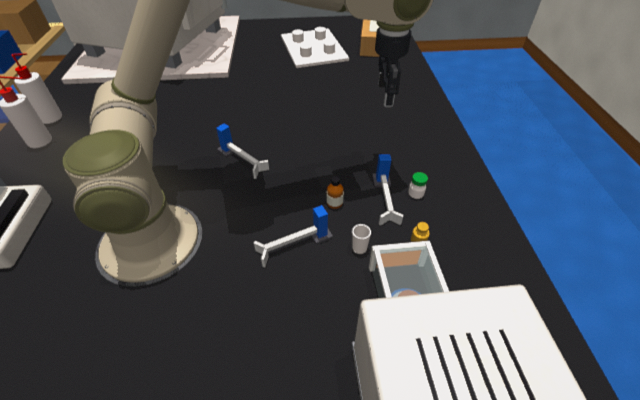

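The crucible is on the pad (top image, 410,127) and the flap is shut (368,132). The pusher lies flat outside, the bystanders are where they started, and the arm is clear. I'll hand it in.

```bash
python3 -c "
from rig import *
print(finish_job())"
```

```text
the job is handed in; nothing more can be done
None
```

The crucible is standing on the pad in the chamber, the flap is shut behind it, and I handed the job in at about 16.6 s of the 53 s allowed. I gripped the farthest pusher by its blue post and pushed the crucible straight through the flap. I then drew the pusher out about 200 mm, set it down outside and let go.

**Final checks**
- **Crucible:** its centre measures (573.6, −214.6) mm against the pad at (576.1, −215.3). That is about 2.6 mm off, with 19 mm allowed. This came from the top camera only, because the analyser hides part of it from the side.
- **Flap:** it looks shut in both the top and side views.
- **Pusher:** it lies flat on the bench outside, its head roughly 110 mm short of the mouth.
- **Other four items:** by eye, they look where they started in both views; I did not re-measure their positions.
- **Forces:** at the end of each move the wrist force never read more than about 7 N.

**Disagreements:** the cameras differed by 1–3 mm on most points, which is about their stated accuracy. Two readings were worse:
- **Chamber post:** the foot of one post came out about 10 mm below the bench, so I did not use that point.
- **Lid:** one side-camera reading at the mouth was about 9 mm off because the frame partly hid the lid, so I used the top view instead.

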